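# Hold the round stencil over the loaf for dusting

### The arm

A 7-joint arm with a two-finger parallel gripper is mounted at the origin on the work surface. World frame = base frame: x ahead of the robot, y to its left, z up, the work surface at z = 0. Lengths are in m, angles in rad, forces in N, time in s.
With the tool pointing down it reaches from about 0.4 to 0.875 m from the base axis. Payload 4.4 kg.
Tool frame: the origin (TCP) lies midway between the tips of the shut fingers; the grasp point (between the pads) lies 19 mm behind it; z points along the fingers, y is the line along which they close (so a half turn about z gives the same grasp; the last joint's range is limited). The gripper opens to 85 mm and grips with 20 to 120 N. Pads are 22 mm wide; open, the fingers measure 114 mm over their backs; the gripper's body (76 mm by 85 mm) begins 54 mm behind the grasp point. The pads swing forward as they close: fully open they stand 13 mm farther back than shut.
Start: joints at [1.148, 0.628, 0.038, 1.517, -0.027, 0.996, -0.02], TCP at [0.227, -0.609, 0.231] pointing down, gripper open.
Joint ranges: [-3.06, 3.06], [-0.37, 2.12], [-1.25, 1.32], [0.18, 2.47], [-1.1, 4.24], [0.23, 1.98], [-2.94, 2.94]. Speed limits (rad/s): [2.57, 2.57, 3.14, 3.14, 3.14, 3.14, 3.14].

### API

Orientations are given as a unit quaternion [w, x, y, z].
In Python, from cell import ctrl gives the robot as it stands.
- The arm moves only by the shell command python3 -m pendant 'ROWS' [FORCE]. ROWS is JSON, a list that holds one entry, the list of rows, each a list of 5 numbers: the opening, from -1 (shut) to 1 (fully open), then the shift along the tool's x, y, z as a fraction of full scale, then the turn about the tool's z as a fraction of full scale. In form: [[[hand, x, y, z, twist], ...]]. A call has 1 to 10 rows; each row is the pose to reach, as a shift and turn from the pose commanded when the call began, along the tool's axes at that moment; what a row does not reach only later rows make up. Full scale, the value 1, is 200 mm for a shift and 45 degrees for a turn. A row lasts 1/10 s, in which the tool goes at most 50 mm and 8.59 degrees, less where a joint would pass 70% of its speed; a pose out of reach is approached as far as the arm can. A call with a number of a shift or a turn outside -1 to 1 is refused whole. A call with a gripper value outside its range is refused whole. The fingers move at their own pace and stop on an object; FORCE is the grip in N (left out, the last holds). Time passes only in rows, so rows that repeat a pose let the fingers close. It gives the time, the measured TCP pose, the force, the opening and the grip force at its end, in the units of the state.
- ctrl.sense(): the state, without advancing time (a new reading comes with each control period).
- ctrl.capture(name): name is "scene" or "top"; returns a dict with "pixels" (480x640x3 uint8, red, green, blue), "vertical_fov" (degrees; the focal length in pixels is half the picture's height over the tangent of half this angle, whatever the lens; pixels are square), "cx", "cy" (the principal point, pixels), "eye" and "rotation" of the camera in the world. Camera axes: x right, y down, z forward; pixel columns grow to the right and rows downward; lengths in m; the calibration is good to about 2 mm. A picture is of the moment at which its call begins. There is no depth.
- ctrl.close_job(): hands the job in; it is judged then, once.
Trained networks look in a picture, given as the dict that the camera call returned (one of the last four; its "shot" number tells which), for a name from the list of things; names that differ only in an ending like _2 or _b are one class to them, and where a whole thing is asked for, a point or a joint stands for the part that bears it (a point fixed in the world has none). Each returns a list of dicts, best first, with "score" (0 to 1); they miss things now and then, are a little off and sometimes report something else, mostly with a low value. They report only what shows in the picture. A call takes as long as a camera call. They do not tell look-alikes from the thing itself.
- ctrl.spot_in(target, picture): "location" ([column, row] in pixels, amid what is visible of it).
- ctrl.masks_of(target, picture): "pixels" (480x640 bool, what is visible of it) and "location" ([column, row] in pixels, amid what is visible of it).
- ctrl.place_of(target, picture): "location" ([column, row] in pixels: a listed point, or the origin of a listed thing).
The state is a dict: "clock": time; "qpos": joint angles; "dq": joint speeds; "effort": joint torques, N m; "tcp_pos": TCP position; "ee_rot": TCP orientation; "wrist_force": force on the tool from outside, world axes, zero at the start; "wrist_torque": the same for the moment, N m; "grip_width": opening from 0.0 (shut) to 1.0 (fully open); "gripper_force": force on a finger pad.
Only numpy, scipy, OpenCV 4.12 (cv2) and the standard library are available. Lean on these libraries where they do the work, as an engineer would, in place of code of your own. Each camera call takes 0.05 s, during which the arm holds its last target. There are 200 camera calls.

### The job

Draw the round flour stencil by its handle out of the sloping rack, turn it level and hold it centred over the big round loaf on the board, a few centimetres above the crust and not touching it, so that a colleague can dust it. Finish while still holding it there, still and level; leave the square stencil, both loaves and the flour shaker where they are.

Things in the scene. Friction and masses are not known exactly. Their poses are not given: they have to be found in the camera images.
- round_stencil: Stencil to take, 150 g: flat steel ring 120 mm across, 4 mm thick, three thin bars crossing in its middle, wooden handle like a bat. Origin: centre of the plate. x runs along the handle (x = 56 to 165 mm; 24 mm wide in y, 16 mm thick in z, centred on the plate's plane); z leaves the plate's upper face. In the rack x points up the slope, 40 degrees above level, roughly away from the robot.
- round_stencil_grip (a point): Point to grip on the round stencil's handle: in the middle of the handle's section, 100 mm along x from the plate's centre; axes as the stencil's.
- square_stencil: The other stencil, to be left in the rack: a flat steel square frame 120 x 120 x 4 mm with two extra bars along the handle, same handle, same frame. Which pocket holds which stencil varies.
- rack: Fixed wooden rack, 290 mm wide (y), 113 mm high. Two trays, centred at y = +70, -70 mm, slope up 40 degrees to +x: 130 mm wide between 14 mm walls, 112 mm long, shut below, open above. A steel keeper bar 35 to 45 mm up the slope, 13 mm off the tray floor: stencils are drawn out up the slope (125 mm clears it). Handles stick out in free space. Origin: on the table under the slope's low end.
- loaf: The big round loaf, 190 mm across and 85 mm high at its middle, domed, with a scored cross, 0.9 kg, loose on the board. Origin: centre of its underside (18 mm above the counter); z up.
- board: Round wooden board under the loaf, fixed, 240 mm across, 18 mm thick. Origin: centre of its underside.
- small_loaf: Bystander: small round loaf, 110 mm across, 60 mm high. Origin: centre of its underside.
- shaker: Bystander: aluminium flour shaker, 74 mm across, 130 mm high. Origin: centre of its underside.
Not all that is in view belongs to the job. What is shaped like the round_stencil but purple is not meant. What is shaped like the loaf but green is not meant.

How it is judged:
By the outcome, as a careful person would: the job done as asked, in the order asked, and still so for the second after the job is handed in, while the arm keeps its last pose, push and grip.
It also fails if it takes over 38 s, if anything falls off the work surface, if the arm or the gripper's body presses on something with over 40 N, if the wrist force passes 120 N, or if a joint passes its speed limit or range.

## Working session

There is one attempt and no reset: what is moved stays moved. The work goes in short steps, Python scripts to look and compute and a shell command to move; the robot and the scene stay as the last step left them, time stands still between calls to the robot, and variables do not carry over. Pictures are saved under pics/ and viewed, at most 12 in all, crops included, and the job is handed in when it is done.

```bash
mkdir -p pics; ls
cat > h.py <<'E'
import numpy as np,cv2
from cell import ctrl
from scipy.spatial.transform import Rotation as R
def K(p):
    f=240/np.tan(np.radians(p["vertical_fov"])/2); return f
def ray(p,uv):
    f=K(p); d=np.array([(uv[0]-p["cx"])/f,(uv[1]-p["cy"])/f,1.]); d=np.array(p["rotation"])@d
    return np.array(p["eye"]),d/np.linalg.norm(d)
def tri(rs):
    A=np.zeros((3,3));b=np.zeros(3)
    for e,d in rs:
        M=np.eye(3)-np.outer(d,d);A+=M;b+=M@e
    x=np.linalg.solve(A,b); return x,[np.linalg.norm((np.eye(3)-np.outer(d,d))@(x-e)) for e,d in rs]
def proj(p,X):
    c=np.array(p["rotation"]).T@(np.array(X)-np.array(p["eye"])); return np.array([p["cx"],p["cy"]])+K(p)*c[:2]/c[2]
def save(p,n): cv2.imwrite("pics/"+n,p["pixels"][:,:,::-1])
E
python3 - <<'E'
from h import *
for n in("scene","top"):
    p=ctrl.capture(n); save(p,n+"1.png")
    print(n,p["vertical_fov"],p["cx"],p["cy"],np.round(p["eye"],3),np.round(p["rotation"],3).tolist(),[k for k in p])
    for t in("round_stencil","round_stencil_grip","square_stencil","rack","loaf","board","small_loaf","shaker"):
        print(t,[(np.round(d["location"]).tolist(),round(d["score"],2)) for d in ctrl.place_of(t,p)])
s=ctrl.sense();print(s["tcp_pos"],s["ee_rot"],s["clock"])
E
```

```text
pics
scene 49.866066171299984 320.3240764133113 235.3437782845459 [ 1.242 -0.456  0.695] [-0.405, 0.763, 0.439, -0.248] ['pixels', 'vertical_fov', 'cx', 'cy', 'eye', 'rotation', 'shot']
round_stencil [([419.0, 228.0], 0.87), ([355.0, 203.0], 0.7)]
round_stencil_grip [([446.0, 223.0], 0.91), ([392.0, 204.0], 0.66)]
square_stencil [([364.0, 246.0], 0.9)]
rack [([379.0, 254.0], 0.64)]
loaf [([154.0, 253.0], 0.89), ([202.0, 316.0], 0.88), ([381.0, 257.0], 0.61), ([362.0, 248.0], 0.22)]
board []
small_loaf [([420.0, 333.0], 0.78)]
shaker [([347.0, 383.0], 0.98)]
top 52.3094286475084 324.41259639778247 243.41312086892142 [ 0.313 -0.023  1.291] [-0.041, 0.712, -0.7, 0.037] ['pixels', 'vertical_fov', 'cx', 'cy', 'eye', 'rotation', 'shot']
round_stencil [([234.0, 332.0], 0.75), ([242.0, 220.0], 0.66)]
round_stencil_grip [([239.0, 183.0], 0.75), ([210.0, 302.0], 0.74)]
square_stencil [([292.0, 226.0], 0.72), ([302.0, 155.0], 0.72)]
rack [([271.0, 243.0], 0.81)]
loaf [([435.0, 238.0], 0.76), ([438.0, 359.0], 0.7)]
board []
small_loaf [([301.0, 150.0], 0.64)]
shaker [([370.0, 142.0], 0.81)]
[ 0.22707478 -0.60907934  0.2313249 ] [1.17754850e-05 9.84131342e-01 1.77441543e-01 2.51991180e-05] 0.9
```

Run:
```python
import re
s=open('h.py').read()
s=s.replace('def K(p)','def RM(p): q=p["rotation"]; return R.from_quat([q[1],q[2],q[3],q[0]]).as_matrix()\ndef K(p)').replace('np.array(p["rotation"])','RM(p)')
open('h.py','w').write(s)
import cv2,numpy as np
a=cv2.imread('pics/scene1.png');b=cv2.imread('pics/top1.png')
cv2.imwrite('pics/both.png',np.vstack([cv2.resize(a,(400,300)),cv2.resize(b,(400,300))]))
```

```text
(no output)
```

View pics/scene1.png

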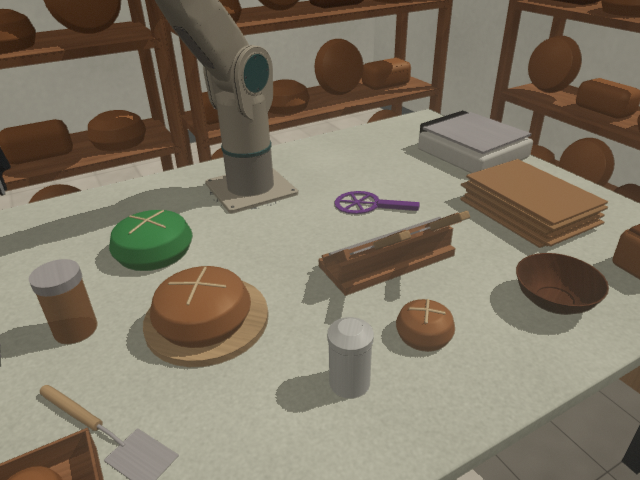

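View pics/top1.png

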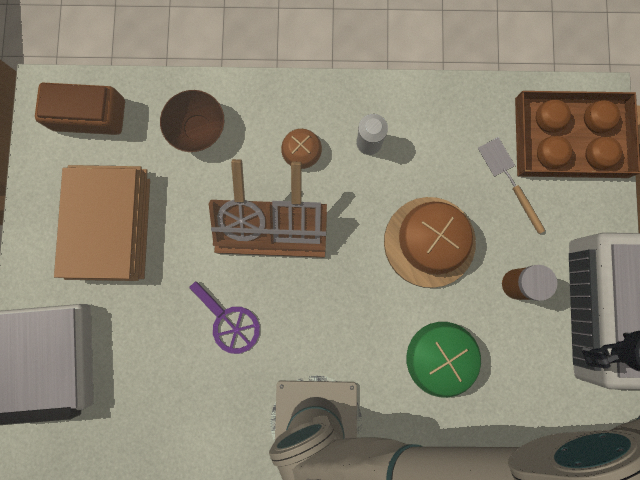

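Candidates for the round stencil: the steel one in the rack, top (241,221) with its handle to (237,160), scene about (355–465, 215–250). The purple one on the counter, top (236,329), scene (360,203), is the decoy. The square one is at top (298,222). For the loaf: brown on the board at top (437,237), scene (202,305); the green one at top (444,358) is the decoy. I choose the steel stencil in the left tray and the brown loaf.

Run:
```python
from h import *
ps={n:ctrl.capture(n) for n in("scene","top")}
D={}
for t in("round_stencil","round_stencil_grip","rack","loaf","small_loaf","shaker","square_stencil"):
    D[t]={n:[d["location"] for d in ctrl.place_of(t,ps[n])] for n in ps}
    for a in D[t]["scene"]:
        for b in D[t]["top"]:
            x,e=tri([ray(ps["scene"],a),ray(ps["top"],b)])
            if max(e)<.02: print(t,np.round(a),np.round(b),np.round(x,3),np.round(e,4))
for n in ps:
    m=ctrl.masks_of("round_stencil",ps[n])
    for i,d in enumerate(m):
        ys,xs=np.nonzero(d["pixels"]); print(n,i,round(d["score"],2),xs.min(),xs.max(),ys.min(),ys.max(),len(xs))
a=ps["scene"]["pixels"][180:300,300:480];b=ps["top"]["pixels"][140:270,195:345]
c=np.vstack([cv2.resize(a,(450,300),interpolation=2),cv2.resize(b,(450,300),interpolation=2)])
a=cv2.resize(a,(780,520)); 
cv2.imwrite("pics/crop1.png",np.hstack([cv2.resize(ps["scene"]["pixels"][195:295,315:475],(400,250),interpolation=2),cv2.resize(ps["top"]["pixels"][150:262,200:340],(400,320),interpolation=2)[:250]]) [:,:,::-1])
np.save("scene.npy",ps["scene"],allow_pickle=True);np.save("top.npy",ps["top"],allow_pickle=True)
```

```text
round_stencil [418. 230.] [244. 219.] [0.508 0.189 0.076] [0.0002 0.0002]
round_stencil [355. 198.] [237. 329.] [0.229 0.206 0.018] [0.0007 0.0007]
round_stencil_grip [443. 221.] [239. 186.] [0.577 0.193 0.136] [0.0004 0.0004]
rack [380. 256.] [272. 243.] [ 0.457  0.126 -0.   ] [0.0027 0.0027]
loaf [205. 315.] [436. 237.] [ 0.476 -0.3    0.03 ] [0.0042 0.0042]
loaf [154. 249.] [436. 356.] [ 0.167 -0.313  0.004] [0.0062 0.0062]
small_loaf [421. 335.] [298. 152.] [ 0.705  0.056 -0.008] [0.0059 0.0059]
shaker [347. 380.] [370. 146.] [ 0.727 -0.133 -0.002] [0.0022 0.0022]
square_stencil [366. 249.] [297. 224.] [0.499 0.056 0.068] [0.0016 0.0016]
scene 0 0.75 412 469 211 233 396
scene 1 0.65 336 418 191 213 812
top 0 0.69 217 264 159 241 1317
top 1 0.57 190 259 282 353 1504
```

View pics/crop1.png

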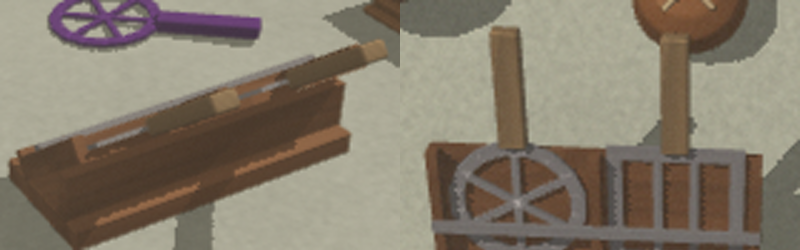

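Run:
```python
from h import *
from scipy.optimize import least_squares
P={n:np.load(n+".npy",allow_pickle=True).item() for n in("scene","top")}
print(tri([ray(P["scene"],(464.6,215)),ray(P["top"],(237.1,161.6))]))
obs=[("scene",.165,(464.6,215)),("top",.165,(237.1,161.6)),("top",0,(400-400+200+117/2.857,150+203/2.857)),("scene",.1,(444.5,222)),("top",.1,(239,184.5)),("top",.056,(200+113/2.857,150+150/2.857))]
def pt(v,s):
    c,y=v[:3],v[3]; return c+s*np.array([np.cos(v[4])*np.cos(y),np.cos(v[4])*np.sin(y),np.sin(v[4])])
f=lambda v:np.concatenate([proj(P[n],pt(v,s))-o for n,s,o in obs]+[[ (v[4]-np.radians(40))*100]])
r=least_squares(f,[.5,.19,.076,0,.7],loss="soft_l1")
print(np.round(r.x,4),np.degrees(r.x[3:]),np.round(r.fun,1))
g=pt(r.x,.1);print("grip",g)
a=cv2.resize(P["top"]["pixels"][140:265,195:350],(620,500),interpolation=2)[:,:,::-1].copy()
b=cv2.resize(P["scene"]["pixels"][190:270,320:480],(620,310),interpolation=2)[:,:,::-1].copy()
yaw,pi=r.x[3:]
M=R.from_euler("ZY",[yaw,-pi]).as_matrix()
def poly(img,n,pts,o,s):
    q=np.array([(proj(P[n],r.x[:3]+M@np.array(p))-o+.5)*s for p in pts]);cv2.polylines(img,[q.astype(int)],True,(0,255,255),1)
th=np.linspace(0,6.28,40)
for im,n,o,s in((a,"top",[195,140],4),(b,"scene",[320,190],3.875)):
    poly(im,n,[(.06*np.cos(t),.06*np.sin(t),.002) for t in th],o,s)
    for z in(-.008,.008): poly(im,n,[(.056,-.012,z),(.165,-.012,z),(.165,.012,z),(.056,.012,z)],o,s)
cv2.imwrite("pics/fit.png",cv2.resize(np.vstack([a,b]),None,fx=.73,fy=.73))
s=ctrl.sense();q=s["ee_rot"];T=R.from_quat([q[1],q[2],q[3],q[0]]).as_matrix()
print(T.round(3),"need yaw of tool",s["qpos"])
```

```text
(array([0.62848783, 0.19403137, 0.17486206]), [np.float64(0.002522035242137385), np.float64(0.0025220352421374496)])
[ 0.5028  0.1965  0.0693 -0.0218  0.6978] [-1.24994798 39.98090905] [-1.2  0.3 -0.7 -1.   0.1 -0.1 -0.3 -0.1 -0.7  1.   0.  -1.  -0. ]
grip [0.5793804  0.1947794  0.13355314]
[[ 0.937  0.349  0.   ]
 [ 0.349 -0.937  0.   ]
 [ 0.    -0.    -1.   ]] need yaw of tool [ 1.14822094  0.62843189  0.03847575  1.51740982 -0.02704874  0.99628743
 -0.01999301]
```

View pics/fit.png

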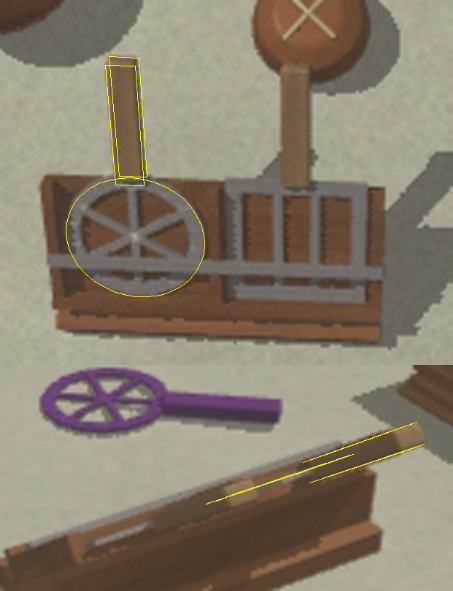

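The crop and fit confirm the choice: a steel ring with three bars in the +y tray, and the overlay matches its handle in both views. The grip point is at about (0.579, 0.195, 0.134) with yaw about −1°.

```bash
python3 -m pendant '[[[1,1,-1,0,0],[1,1,-1,0,0],[1,1,-1,0,0],[1,1,-1,0,0],[1,1,-1,0,0],[1,1,-1,0,0],[1,1,-1,0,0]]]' 40
python3 -m pendant '[[[1,1,-1,0,0],[1,1,-1,0,0],[1,1,-1,0,0],[1,1,-1,0,0],[1,1,-1,0,0],[1,1,-1,0,0],[1,1,-1,0,0]]]'
python3 -m pendant '[[[1,1,-1,0,0.47],[1,1,-1,0,0.47],[1,1,-1,0,0.47],[1,1,-1,0,0.47],[1,1,-1,0,0.47],[1,1,-1,0,0.47],[1,1,-1,0,0.47],[1,1,-1,0,0.47]]]'
cat >> h.py <<'E'
def go(X,yaw=None):
    s=ctrl.sense();q=s["ee_rot"];T=R.from_quat([q[1],q[2],q[3],q[0]]).as_matrix()
    d=T.T@(np.array(X)-s["tcp_pos"])/.2; h=np.degrees(np.arctan2(T[1,0],T[0,0]))
    print("t",round(s["clock"],2),"tcp",np.round(s["tcp_pos"],4),"head",round(h,2),"tilt",T[:,2].round(3),"shift",d.round(3),"twist",None if yaw is None else round((h-yaw)/45,3),"F",np.round(s["wrist_force"],1),"grip",round(s["grip_width"],3),round(s["gripper_force"],1))
E
python3 -c "
from h import *
go([.579,.195,.1145],-1.2)"
```

```text
clock: 2.5
tcp_pos: [0.3474, -0.3467, 0.2316]
ee_rot: [-0.001, 0.983, 0.182, 0.001]
wrist_force: [-0.3, -0.4, 0.1]
grip_width: 0.999
gripper_force: 0.0
clock: 3.2
tcp_pos: [0.4647, -0.09, 0.2316]
ee_rot: [-0.001, 0.983, 0.181, 0.001]
wrist_force: [-0.2, -1.1, -0.4]
grip_width: 0.999
gripper_force: 0.0
clock: 4.0
tcp_pos: [0.58, 0.1615, 0.2308]
ee_rot: [0.001, 1.0, -0.006, -0.0]
wrist_force: [-1.1, -0.7, -0.1]
grip_width: 0.999
gripper_force: 0.0
t 4.0 tcp [0.58   0.1615 0.2308] head -0.71 tilt [-0.    -0.001 -1.   ] shift [-0.007 -0.168  0.581] twist 0.011 F [-1.1 -0.7 -0.1] grip 0.999 0.0
```

```bash
python3 -m pendant '[[[1,-0.005,-0.165,0.1,0.01],[1,-0.005,-0.165,0.35,0.01],[1,-0.005,-0.165,0.58,0.01],[1,-0.005,-0.165,0.58,0.01],[1,-0.005,-0.165,0.58,0.01],[1,-0.005,-0.165,0.58,0.01]]]' 40
python3 - <<'E'
from h import *
go([.579,.195,.1145],-1.2)
p=ctrl.capture("top");q=ctrl.capture("scene")
cv2.imwrite("pics/pre.png",np.hstack([cv2.resize(q["pixels"][130:280,330:510],(400,333)),cv2.resize(p["pixels"][120:270,170:350],(400,333))])[:,:,::-1])
E
```

```text
clock: 4.6
tcp_pos: [0.5814, 0.1948, 0.1181]
ee_rot: [-0.001, 1.0, -0.011, 0.002]
wrist_force: [-0.2, 0.0, 0.0]
grip_width: 0.992
gripper_force: 0.0
t 4.6 tcp [0.5814 0.1948 0.1181] head -1.27 tilt [ 0.005  0.001 -1.   ] shift [-0.012 -0.001  0.018] twist -0.002 F [-0.2  0.   0. ] grip 0.992 0.0
```

View pics/pre.png

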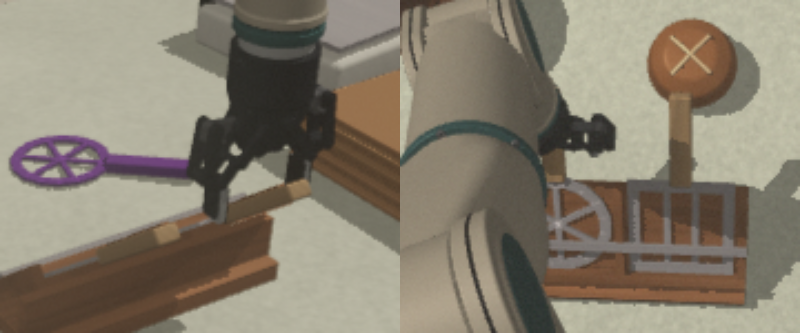

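The open fingers straddle the round stencil's handle, one either side (left picture, around (215–300, 190)). Closing.

```bash
python3 -m pendant '[[[-1,0,0,0,0],[-1,0,0,0,0],[-1,0,0,0,0],[-1,0,0,0,0],[-1,0,0,0,0],[-1,0,0,0,0],[-1,0,0,0,0]]]' 80
python3 -c "
from h import *
go([.579,.195,.1145],-1.2)"
```

```text
clock: 5.4
tcp_pos: [0.5792, 0.1958, 0.1156]
ee_rot: [-0.0, 1.0, -0.01, 0.0]
wrist_force: [-0.2, -0.2, 4.4]
grip_width: 0.265
gripper_force: 78.4
t 5.4 tcp [0.5792 0.1958 0.1156] head -1.16 tilt [ 0.  0. -1.] shift [-0.001  0.004  0.005] twist 0.001 F [-0.2 -0.2  4.4] grip 0.265 78.4
```

```bash
python3 -m pendant '[[[-1,0.04,0,-0.04,0],[-1,0.1,0,-0.092,0],[-1,0.18,0,-0.162,0],[-1,0.26,0,-0.23,0],[-1,0.31,0,-0.27,0],[-1,0.31,0,-0.27,0],[-1,0.31,0,-0.27,0]]]' 80
python3 - <<'E'
from h import *
go([.64,.195,.167],-1.2)
p=ctrl.capture("top");q=ctrl.capture("scene")
np.save("scene2.npy",q,allow_pickle=True);np.save("top2.npy",p,allow_pickle=True)
cv2.imwrite("pics/draw.png",np.hstack([cv2.resize(q["pixels"][130:280,330:510],(400,333)),cv2.resize(p["pixels"][120:270,170:350],(400,333))])[:,:,::-1])
E
```

```text
clock: 6.1
tcp_pos: [0.6407, 0.1943, 0.1688]
ee_rot: [0.0, 1.0, -0.01, -0.0]
wrist_force: [-0.9, -0.2, -1.2]
grip_width: 0.266
gripper_force: 78.5
t 6.1 tcp [0.6407 0.1943 0.1688] head -1.17 tilt [-0.001 -0.    -1.   ] shift [-0.004 -0.004  0.009] twist 0.001 F [-0.9 -0.2 -1.2] grip 0.266 78.5
```

View pics/draw.png

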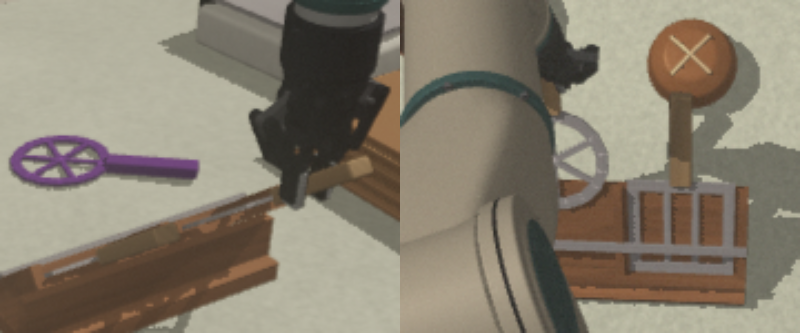

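```bash
python3 -m pendant '[[[-1,0,0,0,0],[-1,0,0,0,0],[-1,0.062,0,0.08,0],[-1,0.106,0,0.16,0],[-1,0.138,0,0.245,0],[-1,0.158,0,0.333,0],[-1,0.166,0,0.42,0],[-1,0.166,0,0.42,0],[-1,0.166,0,0.42,0]]]' 20
python3 - <<'E'
from h import *
go([.64,.195,.167],-1.2)
p=ctrl.capture("top");q=ctrl.capture("scene")
np.save("scene3.npy",q,allow_pickle=True);np.save("top3.npy",p,allow_pickle=True)
cv2.imwrite("pics/lev.png",np.hstack([cv2.resize(q["pixels"][130:280,330:510],(500,416)),cv2.resize(p["pixels"][120:270,225:325],(277,416))])[:,:,::-1])
E
```

```text
clock: 7.1
tcp_pos: [0.6736, 0.1934, 0.0841]
ee_rot: [0.0, 1.0, -0.01, -0.001]
wrist_force: [0.3, 0.4, -1.4]
grip_width: 0.259
gripper_force: 73.9
t 7.1 tcp [0.6736 0.1934 0.0841] head -1.15 tilt [-0.002 -0.001 -1.   ] shift [-0.169 -0.004 -0.414] twist 0.001 F [ 0.3  0.4 -1.4] grip 0.259 73.9
```

View pics/lev.png

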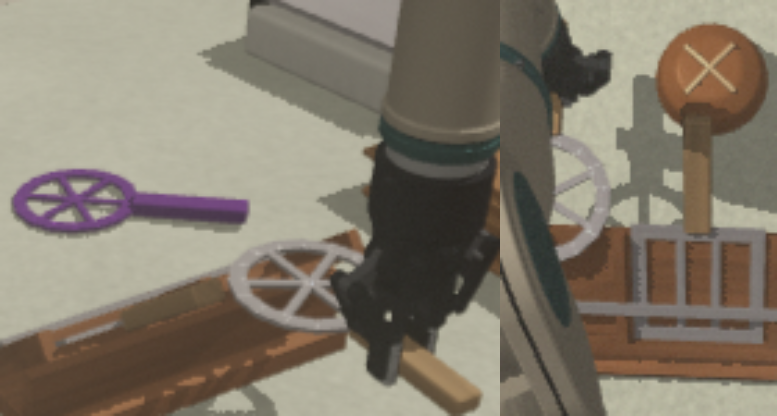

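The ring now rests over the tray's top edge and looks nearly level. Tightening the grip, then lifting clear.

```bash
python3 -m pendant '[[[-1,0,0,0,0],[-1,0,0,0,0],[-1,0,0,-0.1,0],[-1,0,0,-0.25,0],[-1,0,0,-0.4,0],[-1,0,0,-0.55,0],[-1,0,0,-0.7,0],[-1,0,0,-0.8,0],[-1,0,0,-0.8,0]]]' 120
python3 -m pendant '[[[-1,-0.05,0.15,0,0],[-1,-0.12,0.35,0,0],[-1,-0.2,0.55,0,0],[-1,-0.3,0.75,0,0],[-1,-0.35,0.9,0,0],[-1,-0.35,1,0,0],[-1,-0.35,1,0,0]]]'
python3 - <<'E'
from h import *
go([.576,-.30,.25],-1.2)
p=ctrl.capture("top");q=ctrl.capture("scene")
np.save("scene4.npy",q,allow_pickle=True);np.save("top4.npy",p,allow_pickle=True)
for n,c in(("top",p),("scene",q)):
    for t in("round_stencil","round_stencil_grip"): print(n,t,[(np.round(d["location"],1),round(d["score"],2)) for d in ctrl.place_of(t,c)])
cv2.imwrite("pics/lift.png",np.hstack([cv2.resize(q["pixels"][100:340,180:500],(420,315)),cv2.resize(p["pixels"][80:320,220:500],(367,315))])[:,:,::-1])
E
```

```text
clock: 8.1
tcp_pos: [0.6763, 0.1943, 0.2494]
ee_rot: [-0.001, 1.0, -0.01, 0.004]
wrist_force: [0.4, -0.4, -1.4]
grip_width: 0.254
gripper_force: 118.5
clock: 8.8
tcp_pos: [0.599, -0.0096, 0.2443]
ee_rot: [0.001, 1.0, -0.013, -0.001]
wrist_force: [1.1, 0.5, -1.2]
grip_width: 0.256
gripper_force: 118.6
t 8.8 tcp [ 0.599  -0.0096  0.2443] head -1.51 tilt [-0.002 -0.003 -1.   ] shift [-0.077  1.455 -0.024] twist -0.007 F [ 1.1  0.5 -1.2] grip 0.256 118.6
top round_stencil [(array([238.1, 329.5]), 0.66)]
top round_stencil_grip [(array([207.9, 300. ]), 0.57)]
scene round_stencil [(array([355.9, 199.6]), 0.8), (array([338.7, 173.3]), 0.63), (array([203.4, 315.2]), 0.33)]
scene round_stencil_grip [(array([372.7, 192.8]), 0.6), (array([391.5, 204.1]), 0.56)]
```

View pics/lift.png

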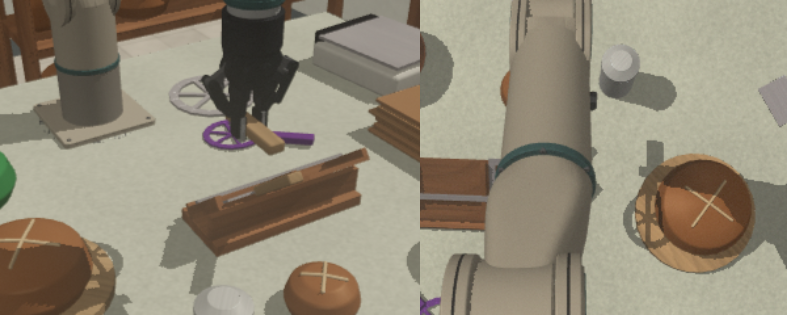

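The stencil is held and free of the rack, with the ring looking level (left picture). The arm hides it from the top camera. Now refining the loaf centre and measuring the stencil's pitch from the scene view.

Run:
```python
from h import *
from scipy.optimize import least_squares
P={n:np.load(n+".npy",allow_pickle=True).item() for n in("scene","top")}
print("cross",tri([ray(P["scene"],(198,284)),ray(P["top"],(440,235))]))
# loaf: masks' silhouettes vs half-ellipsoid dome
def atz(p,uv,z): e,d=ray(p,uv); return e+d*(z-e[2])/d[2]
print("crosstop",atz(P["top"],(440,235),.103),atz(P["scene"],(198,284),.103))
p4=np.load("top4.npy",allow_pickle=True).item();q4=np.load("scene4.npy",allow_pickle=True).item()
for n,p in(("top",p4),("scene",q4)):
    for d in ctrl.masks_of("loaf",p):
        m=d["pixels"].astype(np.uint8); c=max(cv2.findContours(m,0,1)[0],key=len); (u,v),r=cv2.minEnclosingCircle(c)
        rgb=p["pixels"][d["pixels"]].mean(0)
        print(n,round(d["score"],2),(round(u,1),round(v,1)),round(r,1),"xy@.05",atz(p,(u,v),.05).round(3),rgb.round())
# stencil pitch: ring grey mask in scene4
im=q4["pixels"]; s=ctrl.sense();q=s["ee_rot"];T=R.from_quat([q[1],q[2],q[3],q[0]]).as_matrix()
G=s["tcp_pos"]-.019*T[:,2]; yaw=np.arctan2(T[1,0],T[0,0])
o=cv2.resize(im[140:250,290:410],(600,550),interpolation=2)[:,:,::-1].copy()
o=np.hstack([o[:, :],])
for pit,col in((-10,(255,0,0)),(0,(0,255,0)),(10,(0,0,255))):
    M=R.from_euler("ZY",[yaw,-np.radians(pit)]).as_matrix()
    C=G-M@[.1,0,0]
    L=[[C+M@[.06*np.cos(t),.06*np.sin(t),0] for t in np.linspace(0,6.28,40)],[C+M@[.165,y,z] for y,z in((-.012,-.008),(.012,-.008),(.012,.008),(-.012,.008))]]
    for l in L: cv2.polylines(o,[((np.array([proj(q4,x) for x in l])-[290,140]+.5)*5).astype(int)],True,col,1)
cv2.imwrite("pics/pitch.png",o)
```

```text
cross (array([ 0.47160925, -0.29728635,  0.10069602]), [np.float64(0.0013989009796460748), np.float64(0.0013989009796460572)])
crosstop [ 0.47087901 -0.29810922  0.103     ] [ 0.47535805 -0.29666939  0.103     ]
top 0.86 (443.9, 359.2) 38.3 xy@.05 [ 0.167 -0.317  0.05 ] [ 62. 117.  66.]
top 0.65 (435.6, 237.5) 37.5 xy@.05 [ 0.471 -0.299  0.05 ] [114.  79.  52.]
scene 0.87 (199.5, 306.0) 51.2 xy@.05 [ 0.473 -0.301  0.05 ] [105.  75.  51.]
scene 0.73 (150.5, 240.0) 42.0 xy@.05 [ 0.196 -0.325  0.05 ] [ 68. 113.  68.]
```

View pics/pitch.png

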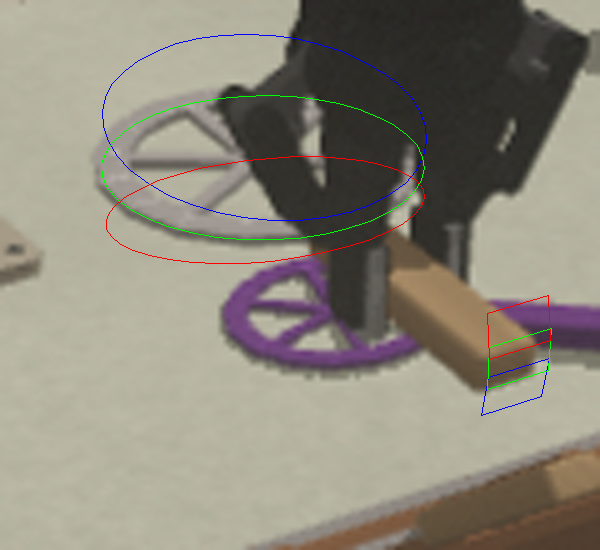

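```bash
python3 -m pendant '[[[-1,0,0.15,0,0],[-1,-0.02,0.35,0,0],[-1,-0.04,0.6,0,0],[-1,-0.07,0.8,0,0],[-1,-0.1,1,0,0],[-1,-0.1,1,0,0],[-1,-0.1,1,0,0]]]'
python3 -m pendant '[[[-1,0,0.15,0,0],[-1,-0.02,0.33,0,0],[-1,-0.02,0.44,0,0],[-1,-0.02,0.44,0,0],[-1,-0.02,0.44,0,0],[-1,-0.02,0.44,0,0]]]'
python3 - <<'E'
from h import *
go([.572,-.30,.14],-1.2)
p=ctrl.capture("top");q=ctrl.capture("scene")
np.save("scene5.npy",q,allow_pickle=True);np.save("top5.npy",p,allow_pickle=True)
s=ctrl.sense();T=R.from_quat(np.roll(s["ee_rot"],-1)).as_matrix()
G=s["tcp_pos"]-.019*T[:,2]; yaw=np.arctan2(T[1,0],T[0,0])
M=R.from_euler("ZY",[yaw,0]).as_matrix();C=G-M@[.1,0,0]
L=[[C+M@[.06*np.cos(t),.06*np.sin(t),0] for t in np.linspace(0,6.28,40)]]+[[C+M@[.165,y,z] for y,z in((-.012,-.008),(.012,-.008),(.012,.008),(-.012,.008))]]
out=[]
for c in(q,p):
    u=proj(c,C+[.04,0,0]).astype(int);o=u-[55,70] if c is q else u-[45,70]
    w=(110,140) if c is q else (90,140)
    im=cv2.resize(c["pixels"][o[1]:o[1]+140,o[0]:o[0]+w[0]],None,fx=4,fy=4,interpolation=2)[:,:,::-1].copy()
    for l in L: cv2.polylines(im,[((np.array([proj(c,x) for x in l])-o+.5)*4).astype(int)],True,(0,255,0),1)
    out.append(im);print(o)
o=np.hstack(out);print(o.shape);cv2.imwrite("pics/over.png",o)
E
```

```text
clock: 9.9
tcp_pos: [0.576, -0.2052, 0.2452]
ee_rot: [-0.0, 1.0, -0.011, -0.0]
wrist_force: [0.3, 0.3, -1.7]
grip_width: 0.261
gripper_force: 118.6
clock: 10.5
tcp_pos: [0.5714, -0.2893, 0.2451]
ee_rot: [-0.001, 1.0, -0.008, 0.0]
wrist_force: [0.1, 0.9, -1.5]
grip_width: 0.253
gripper_force: 118.6
t 10.5 tcp [ 0.5714 -0.2893  0.2451] head -0.96 tilt [ 0.     0.002 -1.   ] shift [0.004 0.055 0.526] twist 0.005 F [ 0.1  0.9 -1.5] grip 0.253 118.6
[139 146]
[407 136]
(560, 800, 3)
```

View pics/over.png

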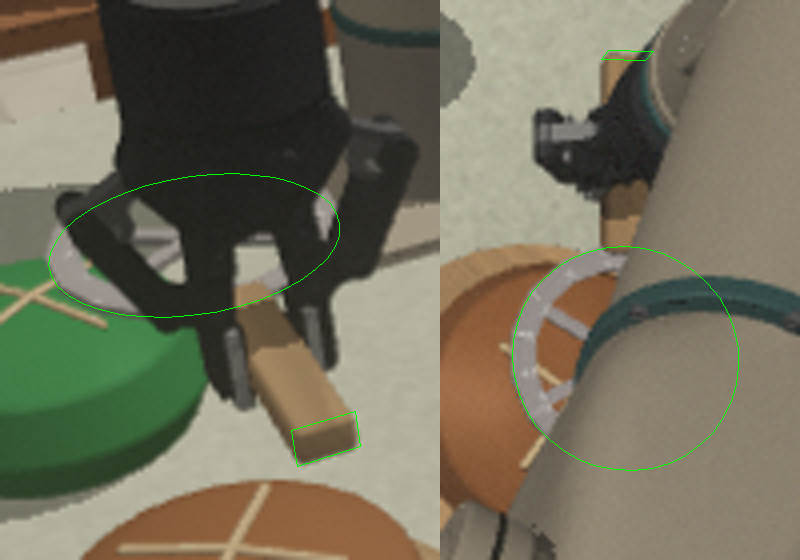

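The level-pose overlay matches the ring and handle tip to about 1 px in both views, so the stencil is level and the grip hasn't slipped. Lowering to about 35 mm above the crust.

```bash
python3 -m pendant '[[[-1,0.005,0.02,0.06,0],[-1,0.005,0.04,0.18,0],[-1,0.005,0.05,0.32,0],[-1,0.005,0.05,0.44,0],[-1,0.005,0.05,0.54,0],[-1,0.005,0.05,0.6,0],[-1,0.005,0.05,0.62,0],[-1,0.005,0.05,0.62,0],[-1,0.005,0.05,0.62,0],[-1,0.005,0.05,0.62,0]]]'
python3 - <<'E'
from h import *
go([.573,-.2997,.121],-1)
p=ctrl.capture("top");q=ctrl.capture("scene")
s=ctrl.sense();T=R.from_quat(np.roll(s["ee_rot"],-1)).as_matrix()
G=s["tcp_pos"]-.019*T[:,2]; yaw=np.arctan2(T[1,0],T[0,0])
M=R.from_euler("ZY",[yaw,0]).as_matrix();C=G-M@[.1,0,0];print("plate",C)
L=[[C+M@[.06*np.cos(t),.06*np.sin(t),0] for t in np.linspace(0,6.28,40)]]+[[C+M@[.165,y,z] for y,z in((-.012,-.008),(.012,-.008),(.012,.008),(-.012,.008))]]
out=[]
for c in(q,p):
    u=proj(c,C+[.04,0,0]).astype(int);w=(110,140) if c is q else (90,140);o=u-[w[0]//2,70]
    im=cv2.resize(c["pixels"][o[1]:o[1]+140,o[0]:o[0]+w[0]],None,fx=4,fy=4,interpolation=2)[:,:,::-1].copy()
    for l in L: cv2.polylines(im,[((np.array([proj(c,x) for x in l])-o+.5)*4).astype(int)],True,(0,255,0),1)
    out.append(im)
cv2.imwrite("pics/final.png",np.hstack(out))
E
```

```text
clock: 11.6
tcp_pos: [0.572, -0.3026, 0.1225]
ee_rot: [0.0, 1.0, -0.01, 0.001]
wrist_force: [-0.0, 0.4, -1.2]
grip_width: 0.259
gripper_force: 118.6
t 11.6 tcp [ 0.572  -0.3026  0.1225] head -1.16 tilt [ 0.002 -0.001 -1.   ] shift [ 0.005 -0.015  0.008] twist -0.003 F [-0.   0.4 -1.2] grip 0.259 118.6
plate [ 0.4717751  -0.300462    0.14125222]
```

View pics/final.png

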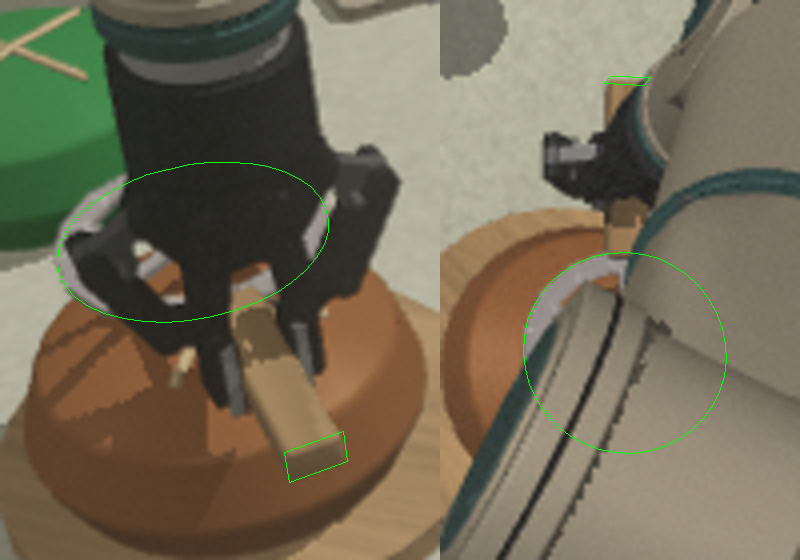

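```bash
python3 -m pendant '[[[-1,0.005,-0.01,0,0],[-1,0.005,-0.01,0,0],[-1,0.005,-0.01,0,0],[-1,0.005,-0.01,0,0],[-1,0.005,-0.01,0,0],[-1,0.005,-0.01,0,0]]]'
python3 -c "
from h import *
go([.573,-.2997,.121],-1);print(np.abs(ctrl.sense()['dq']).max());print(ctrl.close_job())"
```

```text
clock: 12.3
tcp_pos: [0.5723, -0.3003, 0.1213]
ee_rot: [0.0, 1.0, -0.01, -0.0]
wrist_force: [0.4, -0.1, -1.6]
grip_width: 0.261
gripper_force: 118.6
t 12.3 tcp [ 0.5723 -0.3003  0.1213] head -1.17 tilt [-0. -0. -1.] shift [ 0.004 -0.003  0.001] twist -0.004 F [ 0.4 -0.1 -1.6] grip 0.261 118.6
0.0016817985422737842
the job is handed in; nothing more can be done
None
```

I handed the job in at about 12.3 s: the round stencil is held still, level to about 1° and within a few millimetres of centre over the big loaf, about 35 mm above the crust; I don't have the verdict.

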